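# Open the hot-scrap safe with its press lever

## Robot

A 6-joint arm with a two-finger parallel gripper is mounted at the origin on the work surface. World frame = base frame: x ahead of the robot, y to its left, z up, the work surface at z = 0. Lengths are in m, angles in degrees, forces in N, time in s.
With the tool pointing down it reaches from about 0.25 to 0.725 m from the base axis. Payload 9.7 kg.
Tool frame: the origin (TCP) lies midway between the tips of the shut fingers; the grasp point (between the pads) lies 19 mm behind it; z points along the fingers, x is the direction in which the jaws open and shut, and the axes are right-handed (so a half turn about z gives the same grasp; the last joint's range is limited). The gripper opens to 85 mm and grips with 20 to 120 N. Pads are 22 mm wide; open, the fingers measure 114 mm over their backs; the gripper's body (76 mm by 85 mm) begins 54 mm behind the grasp point. The pads swing forward as they close: fully open they stand 13 mm farther back than shut.
Start: joints at [-76.547, 4.979, 10.078, 95.1, 0, 90], TCP at [0.128, -0.535, 0.231] pointing down, gripper open.
Joint ranges: [-179.16, 179.16], [-48.56, 103.87], [-65.8, 70.77], [-126.05, 130.52], [-82.76, 87.17], [-180, 180]. Speed limits (degrees/s): [127.2, 127.2, 147.25, 180, 180, 180].

## Interface

Orientations are given as [roll, pitch, yaw] about the fixed x, y, z axes, in that order (R = Rz(yaw) Ry(pitch) Rx(roll)).
In Python, from workcell import bot, optics gives the robot as it stands.
- The arm moves only by the shell command python3 -m creep 'ROWS' [FORCE]. ROWS is JSON, a list of rows, each a list of 7 numbers: the shift along the tool's x, y, z in m, then the turn, a rotation vector about the tool's x, y, z in rad, then the opening, from 0 (shut) to 1 (fully open). A call has 1 to 8 rows; each row is the pose to reach, as a shift and turn from the pose commanded when the call began, along the tool's axes at that moment; what a row does not reach only later rows make up. A row lasts 1/10 s, in which the tool goes at most 50 mm and 8.59 degrees, less where a joint would pass 70% of its speed; a pose out of reach is approached as far as the arm can. A call with a gripper value outside its range is refused whole. The fingers move at their own pace and stop on an object; FORCE is the grip in N (left out, the last holds). Time passes only in rows, so rows that repeat a pose let the fingers close. It gives the time, the measured TCP pose, the force and the opening at its end, in the units of the state.
- bot.get_obs(): the state, without advancing time (a new reading comes with each control period).
- optics.camera(name): name is "side" or "top" or "wrist"; returns the picture (480x640x3 uint8, red, green, blue); there is no depth.
- optics.camera_params(name): a dict with "camera_matrix" (3x3 intrinsics, pixels), "R" (3x3) and "t" (3): a world point X has camera coordinates R X + t; the wrist camera has in their place "mount" (4x4, takes a point from camera to tool coordinates, whose origin is the TCP and whose axes are the tool frame's). Camera axes: x right, y down, z forward; pixel columns grow to the right and rows downward; lengths in m; the calibration is good to about 2 mm. The wrist camera is an equidistant fisheye: a pixel r from the principal point sees the ray r / f radians off the axis. A picture is of the moment at which its call begins: read the wrist's pose just before it. camera_params takes no time and is no camera call.
- bot.job_done(): hands the job in, once; it reports no verdict.
The state is a dict: "time": time; "q": joint angles; "qd": joint speeds; "joint_efforts": joint torques, N m; "ee_pos": TCP position; "tcp_rot": TCP orientation; "wrist_force": force on the tool from outside, world axes, zero at the start; "torque": the same for the moment, N m; "opening": finger opening in m.
Only numpy, scipy, OpenCV 4.12 (cv2) and the standard library are available. Lean on these libraries where they do the work, as an engineer would, in place of code of your own. Each camera call takes 0.05 s, during which the arm holds its last target.

## Task

Open the steel scrap safe on the repair bench and keep it open: first push the upright tab of the safety stop away from the lever until the stop is all the way out from under it, then press the lever's wide paddle end fully down so that its short end raises the heavy lid, and finish while still holding the paddle down. Only push and press: leave the lever on its pivot, do not lift the lid with the fingers, and leave the other things on the bench where they are.

Things in the scene. Friction and masses are not known exactly. Their poses are not given: they have to be found in the camera images.
- stand: Fixed steel frame of the scrap safe. Origin on the table surface, straight below the lever's pivot; z up. Every offset in this list is in its axes. The lever lies along its y: paddle (long end) at -y, grey scrap box at +y (160 mm in x, 150 mm in y, 83 mm high, centred at y = +143 mm). A base plate 90 mm wide (x), 6 mm thick, runs from y = -200 to +65 mm.
- pivot (a point): Middle of the pivot rod: 12 mm thick, along x, 75 mm above the table, between two cheek plates 105 mm high and 60 mm long (y), outer faces at x = +-22 mm.
- bumper (a point): Top of the rubber bumper, 39 mm above the table, under the paddle at the stand's y = -160 mm; it stops the lever when fully down.
- lever: Loose steel lever, 30 mm wide, 8 mm thick, 250 mm long, resting on the pivot rod between the cheeks. Origin on the rod's axis; axes equal the stand's at rest. At rest it slopes 0.26 rad, paddle up, its short end (58 mm to +y, with a 12 mm round knuckle on top) under the lid's front edge. Fully down it has turned 0.52 rad about x. With the stop in place the paddle moves only about 3 mm. It can come off the pivot.
- paddle (a point): Centre of the top face of the lever's paddle, a 50 by 50 mm plate of 8 mm. 156 mm from the pivot towards the stand's -y and 131 mm above the table at rest; fully down about 163 mm towards -y and 46 mm above the table. Pressing takes about 1 to 4 N, until the bumper is met.
- stop (a joint): Slide of the aluminium safety stop, m: 0 = under the lever, 0.05 = all the way out, end of its track; grows towards the stand's +x. Friction 1.5 N; stays where left. It runs at the stand's y = -75 mm: a block 26 by 26 mm, 97 mm high, under the lever at x = 0 (at joint 0), a low bar (top 25 mm high, 20 mm wide) towards +x, and an upright tab at its end.
- stop_tab (a point): Top centre of the stop's upright tab, 100 mm above the table: a plate 8 mm thick (x), 44 mm wide (y), from 13 to 100 mm high, at the stand's x = 105 mm + joint, y = -75 mm. Push its face that looks at the lever, towards the stand's +x. Between the lever's edge and that face are 86 mm + joint, with only the low bar in between.
- lid (a joint): Hinge of the lid, rad: 0 = closed, grows as its front edge rises; about 0.15 with the lever fully down. The lid is a dark steel plate 170 by 182 by 8 mm, 1.2 to 1.9 kg, hinged on the far (+y) side of the box; it falls shut when the lever is let go.
- lid_edge (a point): Middle of the lid's front edge, upper face, over the lever's short end: 40 mm towards the stand's +y from the pivot and 91 mm above the table when closed; about 29 mm higher with the lever fully down.
- spool: Bystander: solder spool, 52 mm across, 38 mm high, standing, origin under its centre.
- flux_jar: Bystander: small amber jar, 44 mm across, 50 mm high, origin under its centre.
- remote: Bystander: white remote control lying flat, 150 (x) by 52 by 22 mm, origin under its centre.
- mug: Bystander: white mug, 80 mm across, 90 mm high, handle at its +y, origin under its centre.
- spray_can: Bystander: plain can, 66 mm across, 130 mm high, standing, origin under its centre.
- carton: Bystander: small cardboard box 70 by 70 by 45 mm, origin under its centre.
- driver: Bystander: screwdriver lying flat along its own x.

How it is judged (in metres and radians):
On the way, in this order (a step that is already met when the one before it is completed fails the run):
1. the stop is pushed out from under the lever, with the lid still closed (value of joint stop above 0.042 m and value of joint lid below 0.04 rad), for 0.1 s.
2. the lid is raised by pressing on the lever (value of joint lid above 0.13 rad and contact force between the fingers and lever above 0.5 N), for 0.2 s.
At the end, for the whole second after the job is handed in: The stop is out (at least 42 of 50 mm), the lever holds the lid up at 0.13 to 0.25 rad, the fingers press the lever (over 0.5 N) and do not touch the lid, the lever is on its pivot (within 12 mm), and each bystander is within 30 mm of its start (all of step 2 and value of joint stop above 0.042 m and value of joint lid below 0.25 rad and contact force between the fingers and lid below 0.5 N and distance of lever from where it was at the start of the episode below 0.012 m and distance of each of spool, flux_jar, remote, mug, spray_can, carton, driver from where it was at the start of the episode below 0.03 m); the arm keeps its last pose, push and grip.
It fails at once if the lever is lifted or dragged off its pivot (its origin moves 15 mm) (distance of lever from where it was at the start of the episode above 0.015 m).
It fails at once if the fingers push or lift the lid itself (contact force between the fingers and lid above 1 N).
It fails at once if a bystander is moved or lifted by more than 30 mm (distance of any of spool, flux_jar, remote, mug, spray_can, carton, driver from where it was at the start of the episode above 0.03 m).
It also fails if it takes over 35 s, if anything falls off the work surface, if the arm or the gripper's body presses on something with over 40 N, if the wrist force passes 120 N, or if a joint passes its speed limit or range.

## Working session

There is one attempt and no reset: what is moved stays moved. The work goes in short steps, Python scripts to look and compute and a shell command to move; the robot and the scene stay as the last step left them, time stands still between calls to the robot, and variables do not carry over. Pictures are saved under pics/ and viewed, and the job is handed in when it is done.

```bash
ls; mkdir -p pics; python3 - <<'E'
from workcell import bot, optics
import cv2
print(bot.get_obs())
for n in ("side","top","wrist"):
    im=optics.camera(n); cv2.imwrite(f"pics/{n}0.png",im[:,:,::-1])
    p=optics.camera_params(n); print(n,p)
E
```

```text
pics
{'time': 0.0, 'q': array([-7.65468738e+01,  5.01083591e+00,  1.00331412e+01,  9.50994068e+01,
       -1.17161833e-03,  8.99991504e+01]), 'qd': array([-0.07215922, -0.04843244, -0.02396553, -0.0088879 ,  0.04892991,
        0.0440742 ]), 'joint_efforts': array([ 1.73126999e-03, -5.20391750e+01,  4.64800358e+01,  1.64446549e-02,
        1.70314242e-04, -1.06022864e-05]), 'ee_pos': array([ 0.12789668, -0.53467959,  0.23057385]), 'tcp_rot': array([ 1.79998830e+02,  7.71015653e-02, -7.65460242e+01]), 'wrist_force': array([ 0.489894  , -0.08364063, -0.22274173]), 'torque': array([-0.03145952,  0.00724602, -0.04560813]), 'opening': 0.08529845566350061}
side {'camera_matrix': array([[578.54060217,   0.        , 314.97400169],
       [  0.        , 578.54060217, 244.63314622],
       [  0.        ,   0.        ,   1.        ]]), 'R': array([[-0.88805636, -0.45920731,  0.02201262],
       [-0.31899767,  0.58101297, -0.74877528],
       [ 0.33105346, -0.67197662, -0.66245832]]), 't': array([0.4900972 , 0.25909997, 1.21025853])}
top {'camera_matrix': array([[489.46947237,   0.        , 325.17310798],
       [  0.        , 489.46947237, 239.4538943 ],
       [  0.        ,   0.        ,   1.        ]]), 'R': array([[-0.0196258 , -0.99966214, -0.01704202],
       [-0.99242038,  0.02154617, -0.12098572],
       [ 0.12131204,  0.01453841, -0.99250795]]), 't': array([-0.01150817,  0.5840139 ,  1.31037965])}
wrist {'camera_matrix': array([[371.64829954,   0.        , 319.13570558],
       [  0.        , 371.64829954, 237.42382579],
       [  0.        ,   0.        ,   1.        ]]), 'mount': array([[ 9.99999962e-01, -2.21858530e-04, -1.65640418e-04,
        -6.45358806e-04],
       [ 2.61232073e-04,  9.54264831e-01,  2.98962479e-01,
        -7.60769545e-02],
       [ 9.17374492e-05, -2.98962511e-01,  9.54264852e-01,
        -1.42432064e-01],
       [ 0.00000000e+00,  0.00000000e+00,  0.00000000e+00,
         1.00000000e+00]])}
```

View pics/side0.png

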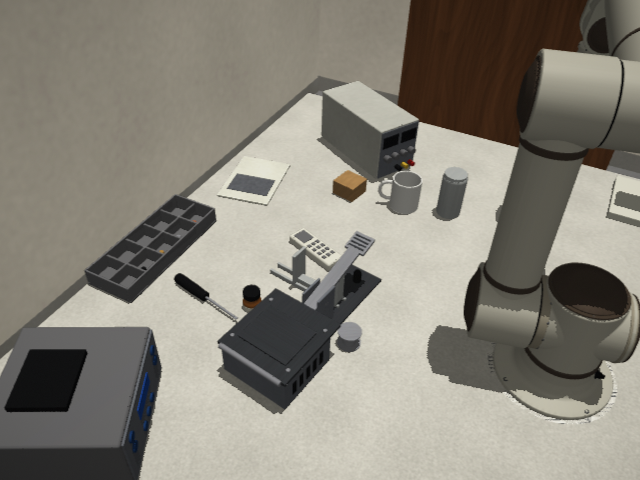

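View pics/top0.png

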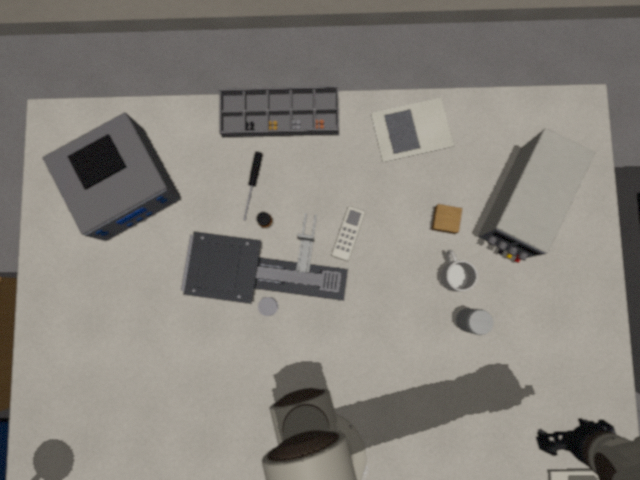

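View pics/wrist0.png

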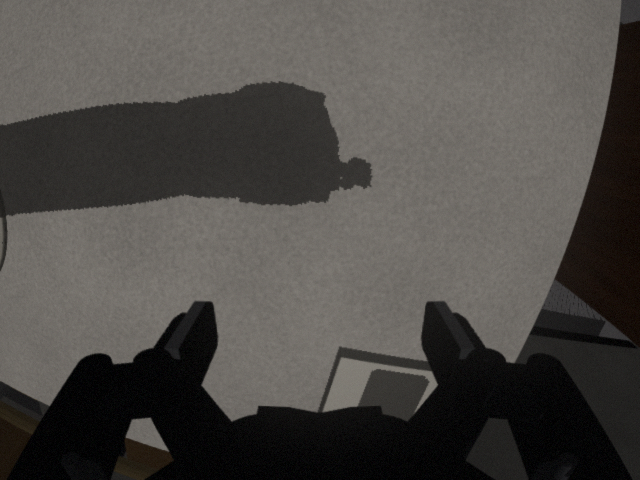

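The scene's stand is near the top-view pixel (270,270): box to the left (world +y), paddle at (330,282) and tab at about (309,220). I'll enlarge both views.

```bash
python3 - <<'E'
import cv2
a=cv2.imread("pics/top0.png")[180:330,170:370]; cv2.imwrite("pics/top0c.png",cv2.resize(a,None,fx=4,fy=4,interpolation=cv2.INTER_CUBIC))
a=cv2.imread("pics/side0.png")[220:420,210:400]; cv2.imwrite("pics/side0c.png",cv2.resize(a,None,fx=3,fy=3,interpolation=cv2.INTER_CUBIC))
E
```

```text
(no output)
```

View pics/top0c.png

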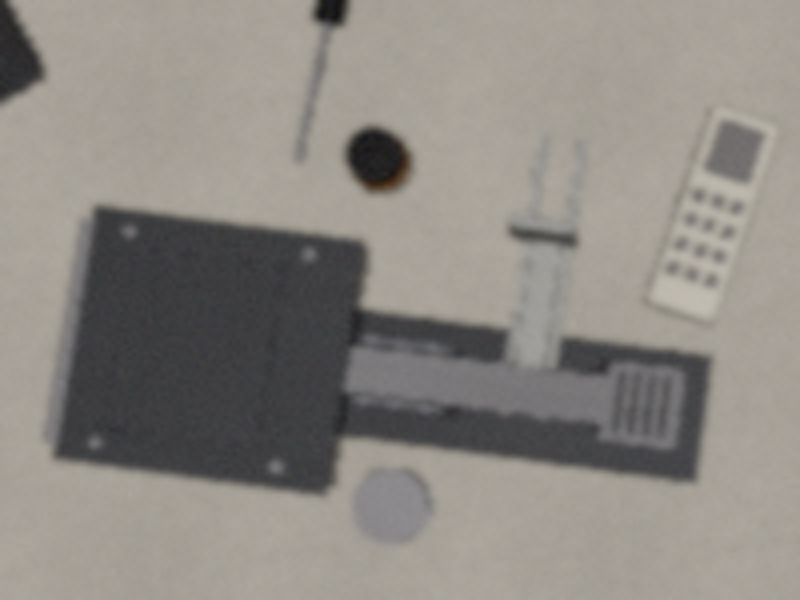

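View pics/side0c.png

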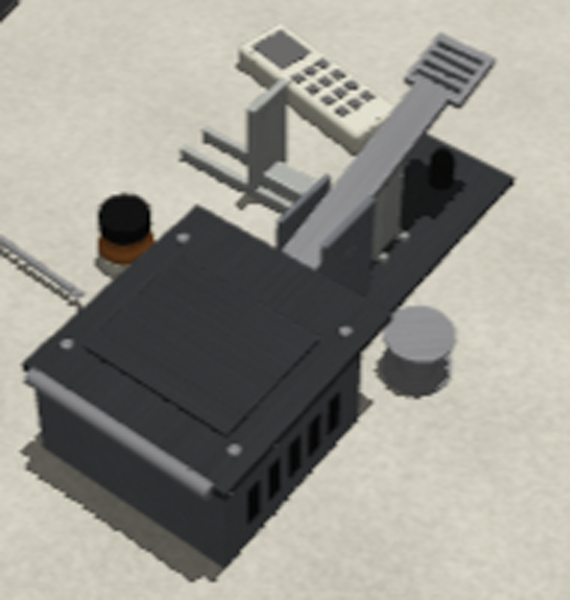

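```bash
cat > h.py <<'E'
import numpy as np
from workcell import optics
from scipy.optimize import least_squares
P={n:optics.camera_params(n) for n in("top","side")}
def proj(n,X):
    p=P[n];c=np.asarray(X)@p["R"].T+p["t"];k=c@p["camera_matrix"].T;return k[...,:2]/k[...,2:]
def S(s,X):
    c,q=np.cos(s[2]),np.sin(s[2]);X=np.asarray(X,float)
    return X@np.array([[c,-q,0],[q,c,0],[0,0,1]]).T+[s[0],s[1],0]
E
python3 - <<'E'
from h import *
T=[((85,40,91),(366,242)),((-85,40,91),(327,493)),((85,222,91),(96,207)),((-85,222,91),(55,458)),((45,-200,6),(710,355)),((-45,-200,6),(695,480)),((0,-156,131),(642,405)),((105,-53,100),(510,230)),((105,-97,100),(577,239))]
D=[((85,40,91),(200,208)),((-85,40,91),(372,299)),((0,-156,131),(449,70)),((-45,-200,6),(513,181)),((105,-53,100),(250,104)),((105,-97,100),(286,82))]
def r(s,w=0):
    a=proj("top",S(s,np.array([t[0] for t in T])/1000))-(np.array([t[1] for t in T])/4+[169.6,179.6])
    b=proj("side",S(s,np.array([t[0] for t in D])/1000))-(np.array([t[1] for t in D])/3+[209.7,219.7])
    return np.vstack([a,b])
o=least_squares(lambda s:r(s).ravel(),[.45,.1,0]);s=o.x
print(s,np.degrees(s[2]));print(r(s).round(1).tolist())
for n,X in dict(pivot=(0,0,75),paddle=(0,-156,131),tabtop=(105,-75,100),down=(0,-163,46),lid=(0,40,91)).items(): print(n,S(s,np.array(X)/1000).round(4))
# bystanders near: spool top center, jar, remote
E
```

```text
[ 0.49001012  0.11856703 -0.16296467] -9.337188006184654
[[0.2, -0.6], [-0.4, 0.9], [0.1, -1.4], [-1.0, -0.4], [1.3, 1.0], [0.5, 2.0], [0.0, 0.7], [-0.1, -0.5], [-0.3, -0.5], [-3.0, -2.8], [4.4, 3.9], [-1.5, -1.9], [-0.8, -1.6], [-0.2, 1.9], [-0.3, -1.0]]
pivot [0.49   0.1186 0.075 ]
paddle [ 0.4647 -0.0354  0.131 ]
tabtop [0.5815 0.0275 0.1   ]
down [ 0.4636 -0.0423  0.046 ]
lid [0.4965 0.158  0.091 ]
```

```bash
python3 - <<'E'
from h import *
import cv2,itertools
s=[0.490,0.1186,-.163]
def box(x0,x1,y0,y1,z0,z1):
    c=np.array(list(itertools.product((x0,x1),(y0,y1),(z0,z1))))/1000.
    return [(c[i],c[j]) for i in range(8) for j in range(i) if (abs(c[i]-c[j])>1e-9).sum()==1]
L=box(-85,85,40,222,83,91)+box(-80,80,68,218,0,83)+box(-45,45,-200,65,0,6)+box(-22,22,-30,30,6,105)+box(101,109,-97,-53,13,100)
for n,f,(x0,x1,y0,y1) in(("top",4,(170,370,180,330)),("side",4,(210,400,220,370))):
    a=cv2.imread(f"pics/{n}0.png")[y0:y1,x0:x1];a=cv2.resize(a,None,fx=f,fy=f,interpolation=cv2.INTER_CUBIC)
    for p,q in L:
        u=[tuple(((proj(n,S(s,z))-[x0,y0]+.5)*f).astype(int).tolist()) for z in(p,q)]
        cv2.line(a,*u,(0,255,0),1)
    cv2.imwrite(f"pics/{n}0w.png",a)
E
```

```text
(no output)
```

View pics/top0w.png

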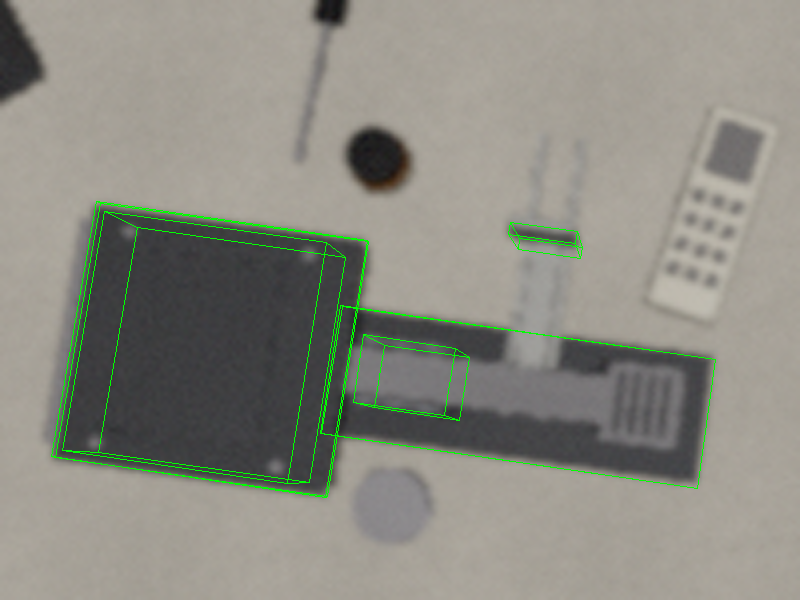

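View pics/side0w.png

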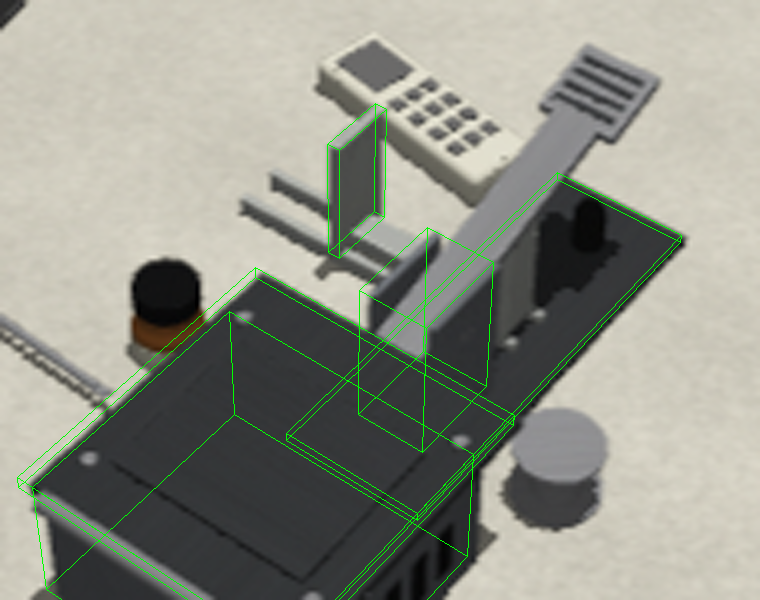

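Both wireframes fit within a few mm. The stand is at about (0.492, 0.119), yaw -9.3°. I'm moving above the gap between lever and tab, with tool x along stand +x and the fingers shut.

```bash
python3 -m creep '[[-0.04,-0.046,0,0,0,-0.14,0],[-0.07,-0.08,0,0,0,-0.28,0],[-0.10,-0.115,0,0,0,-0.42,0],[-0.13,-0.15,0,0,0,-0.56,0],[-0.16,-0.185,0,0,0,-0.70,0],[-0.19,-0.22,0,0,0,-0.84,0],[-0.22,-0.255,0,0,0,-0.98,0],[-0.25,-0.29,0,0,0,-1.12,0]]' 40; python3 -c "
from workcell import bot
o=bot.get_obs();print(o['q'],o['ee_pos'],o['tcp_rot'])"
```

```text
time: 0.95
ee_pos: [0.3525, -0.2226, 0.2313]
tcp_rot: [180.0, -0.0, -12.1]
wrist_force: [0.7, -0.3, -0.5]
opening: -0.0
[-3.22701625e+01 -1.31052970e+01 -6.95908814e+00  9.61257375e+01
  2.58664445e-04  6.97860243e+01] [ 0.35246586 -0.22256132  0.23129684] [ 1.79993169e+02 -1.92998826e-02 -1.20561856e+01]
```

```bash
python3 -m creep '[[0.02,-0.045,0,0,0,-0.02,0],[0.04,-0.09,0,0,0,-0.053,0],[0.06,-0.135,0,0,0,-0.053,0],[0.08,-0.18,0,0,0,-0.053,0],[0.1,-0.225,0,0,0,-0.053,0],[0.12,-0.265,0,0,0,-0.053,0],[0.128,-0.291,0,0,0,-0.053,0],[0.128,-0.291,0,0,0,-0.053,0]]'; python3 - <<'E'
from workcell import bot,optics
import cv2
o=bot.get_obs();print(o['ee_pos'],o['tcp_rot'],o['time'])
cv2.imwrite("pics/w1.png",optics.camera("wrist")[:,:,::-1])
cv2.imwrite("pics/s1.png",cv2.resize(optics.camera("side")[180:380,180:440,::-1],None,fx=3,fy=3,interpolation=2))
E
```

```text
time: 1.75
ee_pos: [0.5403, 0.0353, 0.23]
tcp_rot: [-180.0, 0.1, -9.1]
wrist_force: [-0.0, -0.6, 0.4]
opening: -0.0001
[0.54028643 0.03529378 0.22995986] [-1.79993544e+02  9.93385304e-02 -9.14277227e+00] 1.75
```

View pics/w1.png

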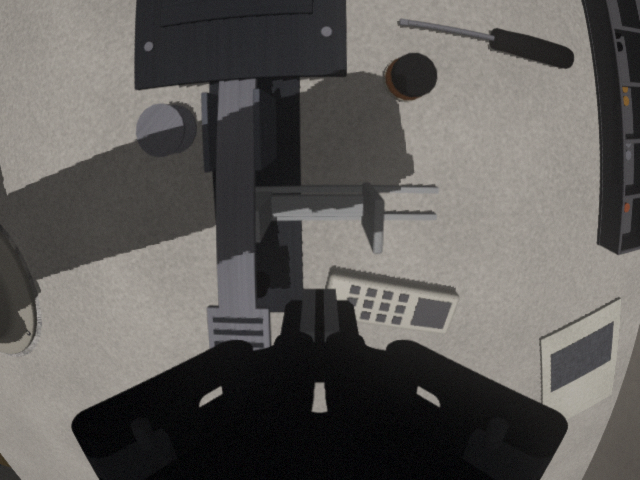

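View pics/s1.png

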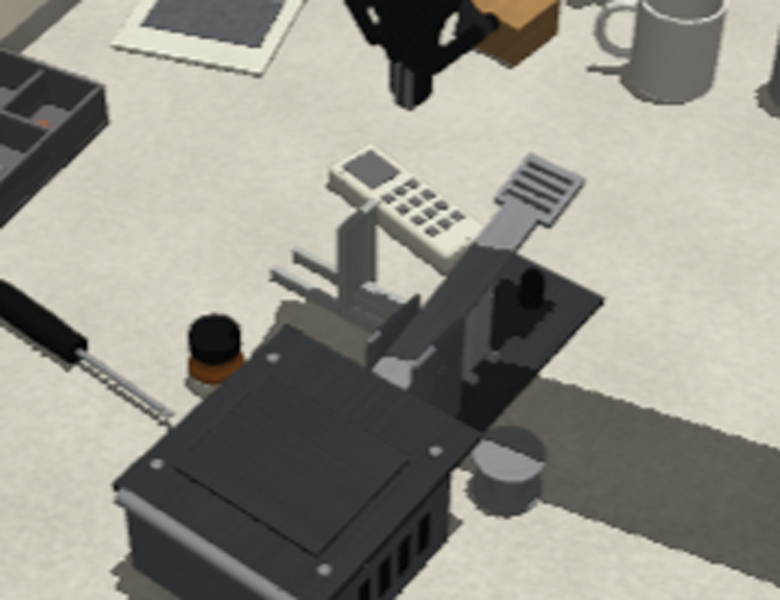

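The wrist view shows the tab's top edge at about (364–383, 183–250) and the paddle's near edge at (207–270, 307). I'll check this against the model before descending.

```bash
python3 - <<'E'
from h import *
from scipy.spatial.transform import Rotation as Ro
w=optics.camera_params("wrist");M=w["mount"];K=w["camera_matrix"]
Rt=Ro.from_euler("xyz",[-179.99,0.1,-9.14],degrees=True).as_matrix();p=np.array([.5403,.0353,.22996])
def pw(X):
    c=(Rt.T@(X-p)-M[:3,3])@M[:3,:3];th=np.arctan2(np.hypot(c[0],c[1]),c[2]);d=c[:2]/np.hypot(c[0],c[1])
    return K[:2,2]+K[0,0]*th*d
s=[.492,.1186,-.163]
for n,X in {"tab+":(101,-53,100),"tab-":(101,-97,100),"lidL":(-85,40,91),"lidR":(85,40,91),"padR":(25,-131,125),"padL":(-25,-131,125),"bpR":(45,-200,6)}.items(): print(n,pw(S(s,np.array(X)/1e3)).round(0))
E
```

```text
tab+ [373. 200.]
tab- [371. 255.]
lidL [138.  87.]
lidR [353.  76.]
padR [272. 308.]
padL [209. 306.]
bpR [305. 312.]
```

The wrist view agrees to about 3 mm. Descending beside the tab to z≈0.075.

```bash
python3 -m creep '[[0.012,0,0.03,0,0,0,0],[0.012,0,0.06,0,0,0,0],[0.012,0,0.09,0,0,0,0],[0.012,0,0.11,0,0,0,0],[0.012,0,0.13,0,0,0,0],[0.012,0,0.145,0,0,0,0],[0.012,0,0.155,0,0,0,0],[0.012,0,0.155,0,0,0,0]]'; python3 - <<'E'
from workcell import bot,optics
import cv2
cv2.imwrite("pics/s2.png",cv2.resize(optics.camera("side")[180:380,180:440,::-1],None,fx=3,fy=3,interpolation=2))
E
```

```text
time: 2.65
ee_pos: [0.5503, 0.03, 0.0753]
tcp_rot: [180.0, 0.1, -9.4]
wrist_force: [-0.3, 0.7, 0.2]
opening: -0.0
```

View pics/s2.png

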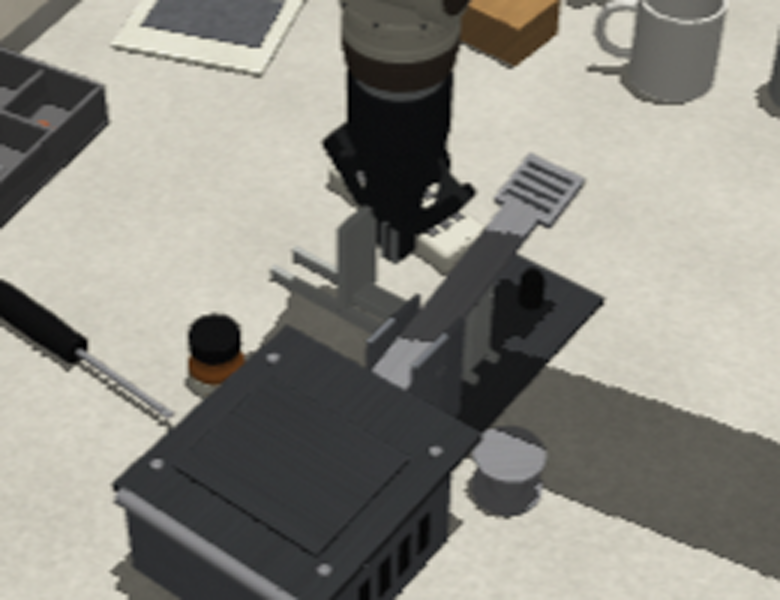

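Fingers are between the lever and the tab, clear of both. Pushing in stand +x.

```bash
python3 -m creep '[[0.01,0,0,0,0,0,0],[0.018,0,0,0,0,0,0],[0.026,0,0,0,0,0,0],[0.034,0,0,0,0,0,0],[0.042,0,0,0,0,0,0],[0.048,0,0,0,0,0,0],[0.048,0,0,0,0,0,0]]'; python3 - <<'E'
from workcell import bot,optics
import cv2
cv2.imwrite("pics/s3.png",cv2.resize(optics.camera("side")[180:380,180:440,::-1],None,fx=3,fy=3,interpolation=2))
E
```

```text
time: 3.4
ee_pos: [0.5993, 0.0226, 0.076]
tcp_rot: [180.0, -0.0, -9.4]
wrist_force: [-0.8, 0.3, 0.4]
opening: -0.0002
```

View pics/s3.png

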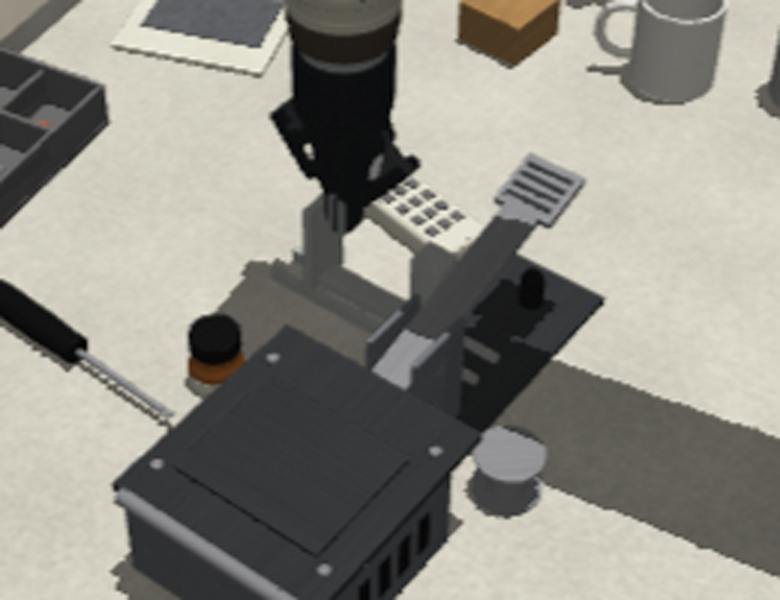

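The stop is sliding with the fingers and is roughly 30 mm out. I'll continue until the force rises at the end of the track.

```bash
python3 -m creep '[[0.004,0,0,0,0,0,0],[0.008,0,0,0,0,0,0],[0.011,0,0,0,0,0,0],[0.011,0,0,0,0,0,0]]';  python3 -m creep '[[0.002,0,0,0,0,0,0],[0.004,0,0,0,0,0,0],[0.004,0,0,0,0,0,0]]';python3 -m creep '[[0.001,0,0,0,0,0,0],[0.002,0,0,0,0,0,0],[0.002,0,0,0,0,0,0]]'
```

```text
time: 3.85
ee_pos: [0.6097, 0.0209, 0.0762]
tcp_rot: [180.0, -0.0, -9.3]
wrist_force: [-0.7, 0.1, 0.1]
opening: 0.0003
time: 4.15
ee_pos: [0.6121, 0.0205, 0.0762]
tcp_rot: [180.0, 0.2, -9.3]
wrist_force: [-7.8, 1.9, 2.6]
opening: 0.0001
time: 4.45
ee_pos: [0.6123, 0.0205, 0.0761]
tcp_rot: [180.0, 0.3, -9.3]
wrist_force: [-17.6, 3.7, 6.7]
opening: -0.0001
```

The force rose to 17.6 N with no more motion, so the end of the track is reached. Backing off and raising.

```bash
python3 -m creep '[[-0.01,0,0,0,0,0,0],[-0.025,0,0,0,0,0,0],[-0.03,0,-0.03,0,0,0,0],[-0.03,0,-0.07,0,0,0,0],[-0.03,0,-0.11,0,0,0,0],[-0.03,0,-0.14,0,0,0,0],[-0.03,0,-0.14,0,0,0,0]]'; python3 - <<'E'
from workcell import bot,optics
from h import *
import cv2
o=bot.get_obs();print(o['ee_pos'],o['tcp_rot'],o['time'])
cv2.imwrite("pics/w4.png",optics.camera("wrist")[:,:,::-1])
cv2.imwrite("pics/s4.png",cv2.resize(optics.camera("side")[180:380,180:440,::-1],None,fx=3,fy=3,interpolation=2))
c,q=np.cos(np.radians(-9.3)),np.sin(np.radians(-9.3))
for n,X in dict(up=(0,-156,150),mid=(0,-166,90),down=(0,-163,46)).items():
    d=S([.492,.1186,-.163],np.array(X)/1e3)-o['ee_pos']
    print(n,"tool",(d@[c,q,0]).round(4),(d@[q,-c,0]).round(4),-d[2].round(4))
E
```

```text
time: 5.15
ee_pos: [0.5872, 0.0249, 0.2216]
tcp_rot: [-179.9, -0.5, -9.3]
wrist_force: [0.3, 0.5, 0.7]
opening: -0.0003
[0.58720218 0.02490002 0.22161838] [-179.91084682   -0.46923734   -9.34365673] 5.15
up tool -0.1092 0.0789 0.0716
mid tool -0.1092 0.0889 0.1316
down tool -0.1092 0.0859 0.1756
```

View pics/s4.png

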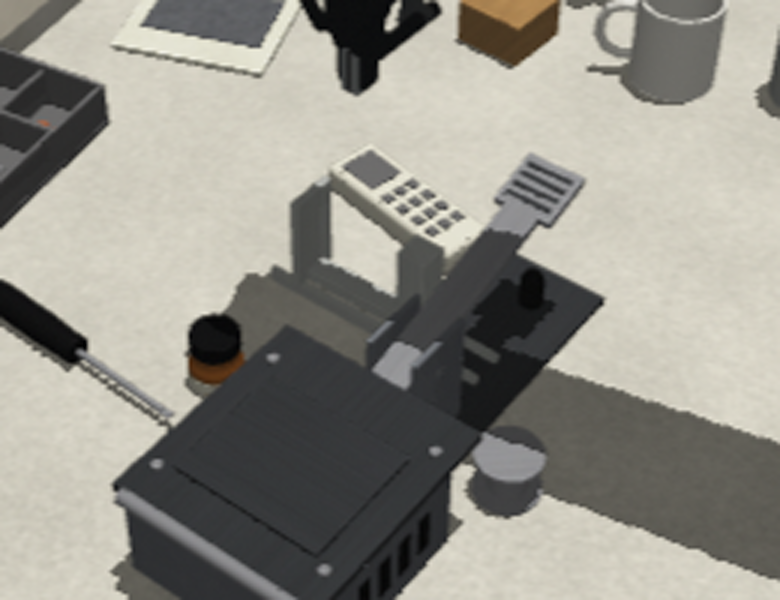

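View pics/w4.png

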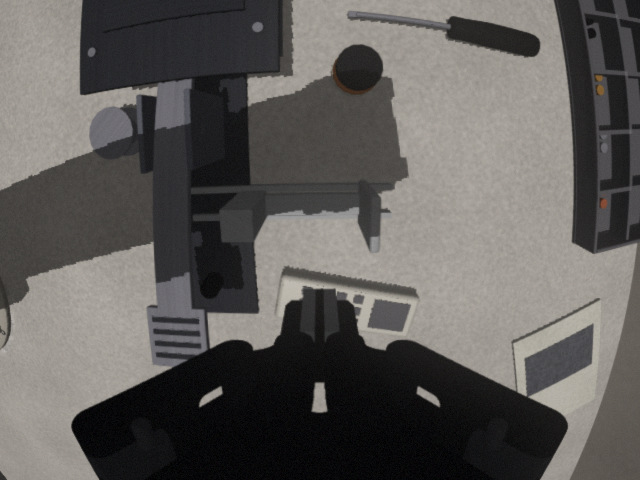

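The side view shows the block, now at (415,265), out from under the lever with the tab at the track's end. Moving above the paddle.

```bash
python3 -m creep '[[-0.03,0.022,0,0,0,0,0],[-0.06,0.044,0,0,0,0,0],[-0.09,0.066,0,0,0,0,0],[-0.109,0.079,0.01,0,0,0,0],[-0.109,0.079,0.035,0,0,0,0],[-0.109,0.079,0.06,0,0,0,0],[-0.109,0.079,0.06,0,0,0,0]]'; python3 - <<'E'
from workcell import bot,optics
import cv2
o=bot.get_obs();print(o['ee_pos'],o['tcp_rot'],o['time'])
cv2.imwrite("pics/w5.png",optics.camera("wrist")[:,:,::-1])
cv2.imwrite("pics/s5.png",cv2.resize(optics.camera("side")[180:380,180:440,::-1],None,fx=3,fy=3,interpolation=2))
E
```

```text
time: 5.95
ee_pos: [0.4631, -0.0354, 0.1522]
tcp_rot: [180.0, 0.3, -9.4]
wrist_force: [0.4, -0.0, 0.3]
opening: -0.0002
[ 0.46307222 -0.03537462  0.15215749] [179.96927913   0.34275691  -9.36008786] 5.95
```

View pics/s5.png

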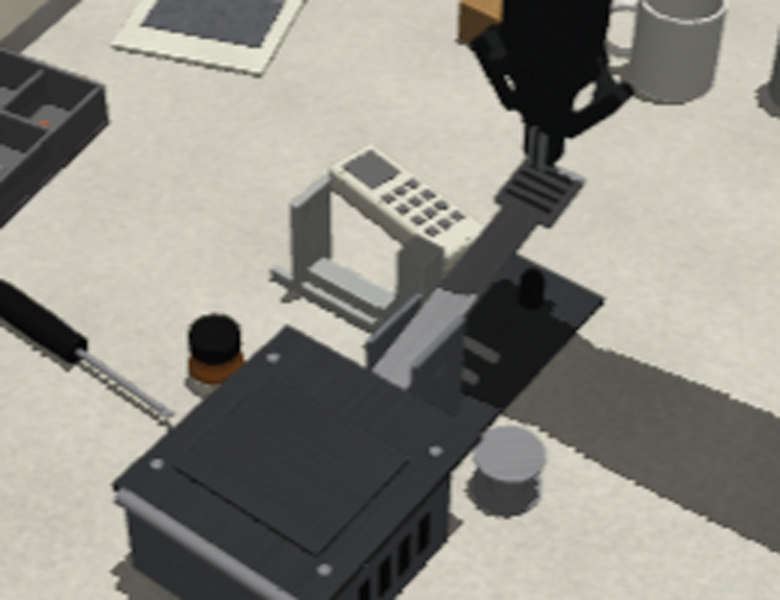

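View pics/w5.png

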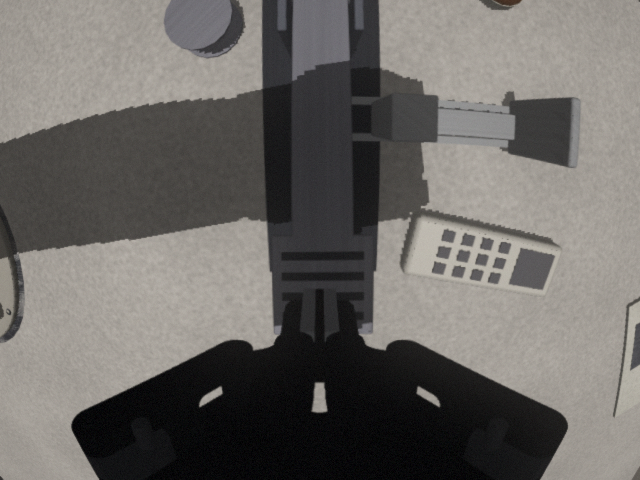

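The fingers are centred over the paddle (edges at columns 270–375, fingers at 320). Pressing along its arc.

```bash
python3 -m creep '[[0,0,0.01,0,0,0,0],[0,0,0.02,0,0,0,0],[0,0.002,0.027,0,0,0,0],[0,0.004,0.034,0,0,0,0],[0,0.005,0.04,0,0,0,0],[0,0.005,0.04,0,0,0,0]]'; python3 -m creep '[[0,0.002,0.009,0,0,0,0],[0,0.003,0.018,0,0,0,0],[0,0.004,0.027,0,0,0,0],[0,0.005,0.036,0,0,0,0],[0,0.005,0.036,0,0,0,0]]'; python3 - <<'E'
from workcell import bot,optics
import cv2
cv2.imwrite("pics/s6.png",cv2.resize(optics.camera("side")[180:380,180:440,::-1],None,fx=3,fy=3,interpolation=2))
E
```

```text
time: 6.65
ee_pos: [0.4641, -0.0406, 0.1155]
tcp_rot: [180.0, 0.0, -9.4]
wrist_force: [0.4, 0.9, 1.4]
opening: -0.0004
time: 7.15
ee_pos: [0.4628, -0.0453, 0.0786]
tcp_rot: [180.0, 0.1, -9.3]
wrist_force: [-0.8, 0.1, 0.6]
opening: -0.0001
```

View pics/s6.png

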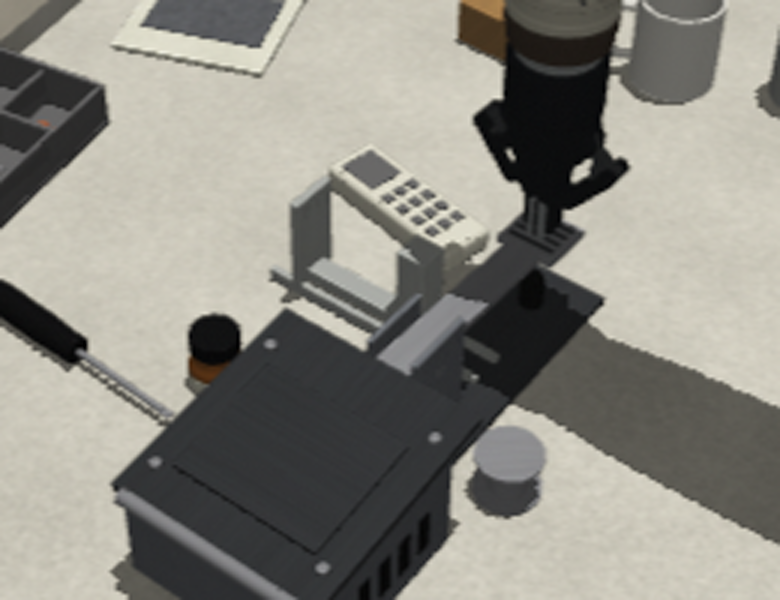

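The lid is rising and the paddle follows the fingers. Pressing on to the bumper (z≈0.046).

```bash
python3 -m creep '[[0,-0.001,0.008,0,0,0,0],[0,-0.002,0.016,0,0,0,0],[0,-0.003,0.024,0,0,0,0],[0,-0.003,0.03,0,0,0,0],[0,-0.003,0.03,0,0,0,0]]'; python3 -m creep '[[0,0,0.002,0,0,0,0],[0,0,0.004,0,0,0,0],[0,0,0.004,0,0,0,0]]'
```

```text
time: 7.7
ee_pos: [0.4637, -0.042, 0.0493]
tcp_rot: [-180.0, 0.1, -9.3]
wrist_force: [0.4, -1.0, 1.1]
opening: 0.0
time: 8.0
ee_pos: [0.4643, -0.0421, 0.048]
tcp_rot: [-180.0, -0.1, -9.3]
wrist_force: [-5.6, 1.8, 15.6]
opening: -0.0001
```

Bumper met (15.6 N up). I'll hold the pose and check.

```bash
python3 -m creep '[[0,0,0,0,0,0,0],[0,0,0,0,0,0,0],[0,0,0,0,0,0,0],[0,0,0,0,0,0,0]]'; python3 - <<'E'
from workcell import bot,optics
from h import *
import cv2
for n,c in(("side",(180,380,180,440)),("top",(180,330,170,370))):
    im=optics.camera(n)[:,:,::-1]
    cv2.imwrite(f"pics/{n}7.png",cv2.resize(im[c[0]:c[1],c[2]:c[3]],None,fx=3,fy=3,interpolation=2))
o=bot.get_obs();print(o['ee_pos'],o['wrist_force'],o['time'])
s=[.492,.1186,-.163]
# predicted front corners of lid for angles
for a in(0,.1,.13,.15,.17):
    y=222-182*np.cos(a);z=91+182*np.sin(a)
    print(a,[((proj("side",S(s,np.array((x,y,z))/1e3))-[180,180]+.5)*3).round(0).tolist() for x in(85,-85)])
E
```

```text
time: 8.4
ee_pos: [0.4643, -0.0421, 0.048]
tcp_rot: [-180.0, -0.1, -9.3]
wrist_force: [-7.6, 1.4, 14.7]
opening: 0.0003
[ 0.46433037 -0.04212018  0.04798627] [-6.23394567  1.70660886 16.12940693] 8.5
0 [[279.0, 319.0], [473.0, 430.0]]
0.1 [[278.0, 302.0], [474.0, 413.0]]
0.13 [[277.0, 297.0], [473.0, 408.0]]
0.15 [[276.0, 294.0], [473.0, 405.0]]
0.17 [[276.0, 291.0], [473.0, 402.0]]
```

View pics/side7.png

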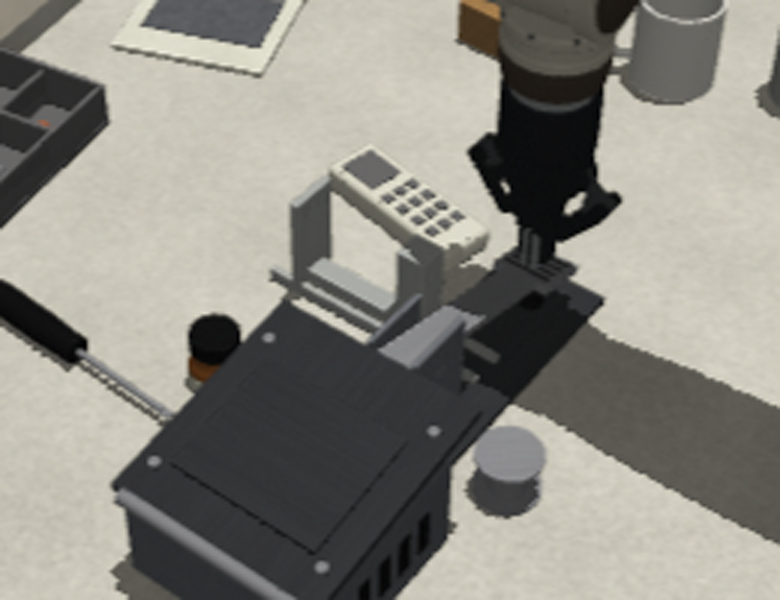

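View pics/top7.png

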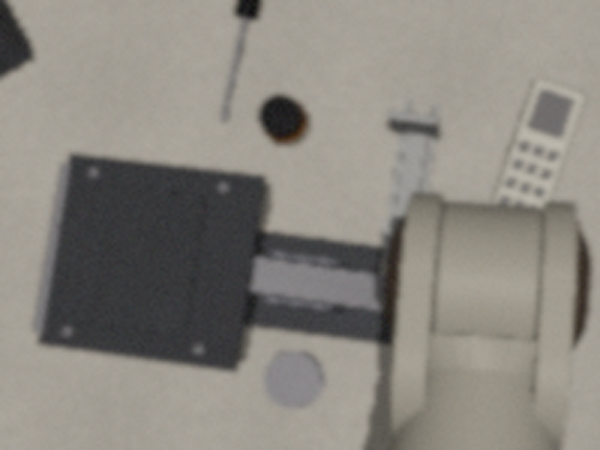

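The lid edge has risen about 24 px at 3x, which suggests about 0.14 rad. The limit is 0.13, so I'll refine this with sub-pixel matching on the lid screws.

```bash
python3 - <<'E'
from h import *
import cv2
s=[.492,.1186,-.163]
a=cv2.imread("pics/s5.png",0);b=cv2.imread("pics/side7.png",0)
def cen(im,u,v,r=9):
    p=im[v-r:v+r+1,u-r:u+r+1].astype(float);p=np.clip(p-np.median(p)-10,0,None);Y,X=np.mgrid[-r:r+1,-r:r+1]
    return np.array([u+(p*X).sum()/p.sum(),v+(p*Y).sum()/p.sum()])
for (p,q,sx,sy) in(((273,357),(268,338),72,60),((435,451),(433,431),-72,60)):
    c0=cen(a,*p);c1=cen(b,*q)
    # backproject closed screw to plane z=91 for stand coords
    f=lambda xy:(proj("side",S(s,[xy[0],xy[1],.091]))-[180,180]+.5)*3-c0
    xy=least_squares(f,[sx/1e3,sy/1e3]).x
    r=.222-.004-xy[1]
    g=lambda t:(proj("side",S(s,[xy[0],.218-r*np.cos(t[0]),.091+r*np.sin(t[0])]))-[180,180]+.5)*3-c1
    o=least_squares(g,[.1]);print(c0,c1,xy,o.x,o.fun)
E
```

```text
[272.56953093 357.08405978] [268.42033582 337.19794776] [0.06500884 0.07121599] [0.14897466] [ 1.7234584  -0.35886202]
[435.1407449  450.42017593] [433.39727052 430.63787624] [-0.07510278  0.06994161] [0.14649621] [ 1.41152479 -0.13326443]
```

The screws give 0.147 and 0.149 rad, which matches the expected 0.15 fully down. Handing in.

```bash
python3 - <<'E'
from workcell import bot
print(bot.job_done()); o=bot.get_obs();print(o['ee_pos'],o['wrist_force'],o['time'])
E
```

```text
the job is handed in; nothing more can be done
None
the job is handed in; nothing more can be done
```

The safe is open, and I handed the job in at about 8.5 s with the fingers still holding the paddle down; no verdict was reported.

- **Stop:** I pushed the tab with shut fingers to the end of its track. The force rose to about 18 N with no further motion, and the pictures show the block clear of the lever.
- **Lid:** I pressed the paddle along its arc onto the bumper. In the side view, two lid screws put the lid at 0.147 and 0.149 rad, within the required 0.13 to 0.25.
- **Holding force:** the fingers press down with a steady 15–16 N, plus about 6 N sideways that I didn't explain.
- **Rest of the bench:** the bystanders still in view look unmoved, and the lever still sits between its cheek plates. I judged both by eye and did not measure them.
- **Measurement disagreements:** the fingertips ended 2 mm above the nominal height for fully down (48 mm against 46 mm). My first rough estimate of the lid angle, from one screw's shift, was only about 0.135 rad. The side view also differed from the fitted stand position by 1–2 px on most points and about 4–6 px on the lid corners. None of this affected the result.

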